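# Empty the polishing pot into the sorting tray

### The job

Bring the blue sorting tray in front of the polishing pot, under its pouring lip, and tip the pot (it turns by the crank at its side) so that all five bag clasps drop into the tray. Then swing the pot back upright and leave it so, with the tray flat on the counter and all the clasps in it; leave the roll of tape and the thread spool where they are.

Things in the scene. Friction and masses are not known exactly. Their poses are not given: they have to be found in the camera images.
- pot_stand: green yoke stand fixed to the counter, 146 mm wide (y), base plate from x = +17 to +107 mm, 12 mm high, two posts at y = +-58 mm leaning forward to the pot's tipping axis. Origin: on the counter straight below the middle of that axis, which runs along the stand's y, 150 mm up. The pot pours toward the stand's -x
- pot (a joint): tilt of the open steel pot, rad: 0 = upright, positive = mouth swings toward the stand's -x (1.57 = lying level, stop at 2.6; backward stop at -0.4). It is stiff and stays where it is left. The clasps slide out at about 2.0 to 2.5
- crank_grip (a point): middle of the black round crank grip, 12 mm diameter, 62 mm long, parallel to the tipping axis, at stand y = +108 mm (crank arm at y = 70, 18 mm end collar at y = 136 to 142 mm), 60 mm from the axis: with the pot upright 54 mm behind it (+x) and 25 mm above; it swings over the top toward -x as the pot tips, staying above the axis
- pot_mouth (a point): centre of the pot's round mouth, at rim height, moving with the pot. Pot: 86 mm across the mouth, 68 mm at the bottom, 75 mm deep outside, 3 mm wall, 5 mm floor; upright its centre line is at stand x = +35 mm, its bottom 95 mm and rim 170 mm above the counter, its front lip at stand x = -8 mm
- pour_point (a point): point on the counter 70 mm in front of (stand -x) the tipping axis, about where the pieces fall; the tray's middle belongs here, with the tray's x axis along the stand's x (base plate starts 87 mm behind it). Axes as the stand's
- tray: loose blue open tray, 150 mm (x) by 140 mm (y), 35 mm high, 5 mm walls and floor, 0.25 kg; origin at the centre of its underside. It slides easily on the counter
- tray_handle (a point): centre of the tray's black handle bar, 60 mm long (along the tray's x), 10 mm wide (y), 10 mm high, above the tray's +y wall: at x = -25, y = +65, z = +50 mm in the tray's frame; free space of 10 mm between bar and wall top
- tape_roll: roll of cream tape lying flat, 72 mm diameter, 19 mm high, a bystander; origin at the centre of its underside
- thread_spool: grey upright thread spool, 43 mm diameter, 55 mm high, a bystander; origin at the centre of its underside
- clasp_1: chunky bag clasp (turn-lock), dark steel body 22x15x8 mm with a brass bar 12x6x4 mm on top, 20 g, loose, at first lying in the pot; origin at the centre of its underside
- clasp_2: chunky bag clasp (turn-lock), brass body 22x15x8 mm with a steel bar 12x6x4 mm on top, 20 g, loose, at first lying in the pot; origin at the centre of its underside
- clasp_3: chunky bag clasp (turn-lock), dark steel body 22x15x8 mm with a brass bar 12x6x4 mm on top, 20 g, loose, at first lying in the pot; origin at the centre of its underside
- clasp_4: chunky bag clasp (turn-lock), brass body 22x15x8 mm with a steel bar 12x6x4 mm on top, 20 g, loose, at first lying in the pot; origin at the centre of its underside
- clasp_5: chunky bag clasp (turn-lock), dark steel body 22x15x8 mm with a brass bar 12x6x4 mm on top, 20 g, loose, at first lying in the pot; origin at the centre of its underside

How it is judged:
On the way:
1. the pot is tipped past level, mouth down (tilt over 1.6 rad) (value of joint pot above 1.6 rad), for 0.1 s.
At the end, for the whole second after the job is handed in: All five clasps lie still inside the tray (their middles within its walls, no more than 40 mm above its underside); the pot is upright within 0.15 rad; the tray stands flat on the counter (within 0.06 rad) and at rest (x of clasp_1 in the frame of tray between -0.075 and 0.075 m and y of clasp_1 in the frame of tray between -0.07 and 0.07 m and z of clasp_1 in the frame of tray between -0.005 and 0.04 m and linear speed of each of clasp_1, clasp_2, clasp_3, clasp_4, clasp_5 below 0.03 m/s and x of clasp_2 in the frame of tray between -0.075 and 0.075 m and y of clasp_2 in the frame of tray between -0.07 and 0.07 m and z of clasp_2 in the frame of tray between -0.005 and 0.04 m and x of clasp_3 in the frame of tray between -0.075 and 0.075 m and y of clasp_3 in the frame of tray between -0.07 and 0.07 m and z of clasp_3 in the frame of tray between -0.005 and 0.04 m and x of clasp_4 in the frame of tray between -0.075 and 0.075 m and y of clasp_4 in the frame of tray between -0.07 and 0.07 m and z of clasp_4 in the frame of tray between -0.005 and 0.04 m and x of clasp_5 in the frame of tray between -0.075 and 0.075 m and y of clasp_5 in the frame of tray between -0.07 and 0.07 m and z of clasp_5 in the frame of tray between -0.005 and 0.04 m and value of joint pot between -0.15 and 0.15 rad and angle between tray's own z axis and vertical below 0.06 rad and height (world z) of tray below 0.006 m and linear speed of tray below 0.02 m/s); the robot touches nothing.
It fails at once if the tape roll or the thread spool is pushed more than 30 mm (distance of any of tape_roll, thread_spool from where it was at the start of the episode above 0.03 m).
It also fails if it takes over 67 s, if anything falls off the work surface, if the arm or the gripper's body presses on something with over 40 N, if the wrist force passes 120 N, or if a joint passes its speed limit or range.

### The arm

A 6-joint arm with a two-finger parallel gripper is mounted at the origin on a cart in front of the work surface, level with it; the furniture and walls round the work are solid. World frame = base frame: x ahead of the robot, y to its left, z up, the work surface at z = 0. Lengths are in m, angles in rad, forces in N, time in s.
With the tool pointing down it reaches from about 0.425 to 0.95 m from the base axis. Payload 14.7 kg.
Tool frame: the origin (TCP) lies between the finger pads; the fingertips stand 22 mm ahead of it and the grasp point (between the pads) lies 3 mm ahead of it; z points along the fingers, y is the direction in which the jaws open and shut (so a half turn about z gives the same grasp; the last joint's range is limited). The gripper opens to 85 mm and grips with 20 to 120 N. Pads are 22 mm wide; open, the fingers measure 114 mm over their backs; the gripper's body (76 mm by 85 mm) begins 54 mm behind the grasp point. The pads swing forward as they close: fully open they stand 13 mm farther back than shut.
Start: joints at [-1.207, 0.48, 1.596, -0, 1.065, -0.047], TCP at [0.26, -0.596, 0.253] pointing down, gripper open.
Joint ranges: [-2.75, 2.75], [-0.82, 2.05], [0.23, 2.67], [-1.56, 4.7], [0.09, 2.69], [-2.92, 2.92]. Speed limits (rad/s): [1.89, 1.89, 2.39, 3.01, 3.01, 3.01].

### API

Orientations are given as a unit quaternion [x, y, z, w].
In Python, from rig import env gives the robot as it stands.
- The arm moves only by the tool arm_command, never from a script. Its argument "deltas" is a list that holds one entry, the list of rows, each a list of 7 numbers: the shift along the tool's x, y, z in m, then the turn, a rotation vector about the tool's x, y, z in rad, then the opening, from -1 (shut) to 1 (fully open), so that 0 is half open. A call has 1 to 5 rows; each row shifts and turns the commanded pose from where the row before left it, along the tool's axes as they then stand; what a row does not reach is not made up. A row lasts 1/10 s, in which the tool goes at most 50 mm and 8.59 degrees, less where a joint would pass 70% of its speed; a pose out of reach is approached as far as the arm can. A call with a gripper value outside its range is refused whole. The fingers move at their own pace and stop on an object; the grip force is fixed at half the most. Time passes only in rows, so rows that do not move let the fingers close. It gives the time, the measured TCP pose, the force and the opening at its end, in the units of the state.
- env.sense(): the state, without advancing time (a new reading comes with each control period).
- env.capture(name): name is "scene" or "top" or "wrist"; returns the picture (420x560x3 uint8, red, green, blue); there is no depth.
- env.camera_params(name): a dict with "vertical_fov" (degrees; the focal length in pixels is half the picture's height over the tangent of half this angle, whatever the lens; pixels are square), "cx", "cy" (the principal point, pixels), "k1" (the pictures are not rectified: a ray, as slopes to the right and down, at radius r is drawn at 1 + k1 r^2 times it, then the intrinsics apply), "T" (4x4, takes a point from camera to world coordinates); the wrist camera has in their place "tool_from_camera" (4x4, takes a point from camera to tool coordinates, whose origin is the TCP and whose axes are the flange's). Camera axes: x right, y down, z forward; pixel columns grow to the right and rows downward; lengths in m; the calibration is good to about 2 mm. A picture is of the moment at which its call begins: read the wrist's pose just before it. camera_params takes no time and is no camera call.
- env.hand_in(): hands the job in, once; it reports no verdict.
The state is a dict: "time": time; "joint_positions": joint angles; "qd": joint speeds; "joint_torque": joint torques, N m; "tool_pos": TCP position; "eef_rot": TCP orientation; "ft_force": force on the tool from outside, world axes, zero at the start; "moment": the same for the moment, N m; "opening": finger opening in m.
Only numpy, scipy, OpenCV 4.12 (cv2) and the standard library are available. Lean on these libraries where they do the work, as an engineer would, in place of code of your own. Each camera call takes 0.05 s, during which the arm holds its last target. There are 200 camera calls.

## Working session

There is one attempt and no reset: what is moved stays moved. The work goes in short steps, Python scripts to look and compute and a tool call to move; the robot and the scene stay as the last step left them, time stands still between calls to the robot, and variables do not carry over. Pictures are saved under pics/ and viewed, about 8 in all and at most 12, crops included, and the job is handed in when it is done.

Besides the shell and the picture viewer there is one more tool, called after "Request:" as name(argument=value, ...) on one line, values as JSON. arm_command: Moves the arm, as the interface text tells. Its arguments: {"type":"object","properties":{"deltas":{"type":"array","items":{"type":"array","items":{"type":"array","items":{"type":"number"}}}}},"required":["deltas"]}

```bash
mkdir -p pics
python3 - <<'E'
from rig import env
import cv2,numpy as np
for n in("scene","top"):
    cv2.imwrite(f"pics/{n}0.png",cv2.resize(cv2.cvtColor(env.capture(n),cv2.COLOR_RGB2BGR),(800,600),interpolation=cv2.INTER_CUBIC))
    p=env.camera_params(n);print(n,{k:np.round(v,4).tolist() for k,v in p.items()})
print(env.camera_params("wrist"));print(env.sense())
E
```

```text
scene {'vertical_fov': 42.4075, 'cx': 277.803, 'cy': 201.7453, 'k1': -0.1631, 'T': [[-0.6272, -0.4534, 0.6333, -0.3289], [-0.7785, 0.3409, -0.5269, 0.8201], [0.023, -0.8235, -0.5668, 0.8538], [0.0, 0.0, 0.0, 1.0]]}
top {'vertical_fov': 53.8468, 'cx': 278.7055, 'cy': 211.7876, 'k1': -0.0627, 'T': [[0.1472, -0.9659, 0.2128, 0.3294], [-0.9891, -0.1443, 0.0291, 0.1235], [0.0026, -0.2148, -0.9767, 0.9837], [0.0, 0.0, 0.0, 1.0]]}
{'vertical_fov': 70.1080948632376, 'cx': 277.9415187785491, 'cy': 208.68224380749405, 'k1': 0.0019632165643078954, 'tool_from_camera': array([[-3.36460105e-04, -9.62853733e-01, -2.70023288e-01,
         6.79609460e-02],
       [ 9.99999537e-01, -5.67252142e-04,  7.76677056e-04,
         7.43928766e-04],
       [-9.00997691e-04, -2.70022902e-01,  9.62853478e-01,
        -1.20365734e-01],
       [ 0.00000000e+00,  0.00000000e+00,  0.00000000e+00,
         1.00000000e+00]])}
{'time': 0.1, 'joint_positions': array([-1.20658615e+00,  4.80810717e-01,  1.59678591e+00,  5.24943029e-06,
        1.06508866e+00, -4.66167984e-02]), 'qd': array([-2.64978414e-04, -9.00429542e-04, -3.42904136e-03, -2.80496051e-04,
       -2.62938120e-04, -3.22386871e-05]), 'joint_torque': array([ 1.84659526e-03, -9.52258372e+01, -4.31038105e+01, -5.79236303e-05,
        5.29539480e-03, -2.64481412e-05]), 'tool_pos': array([ 0.25948213, -0.5956011 ,  0.25271886]), 'eef_rot': array([ 9.78976842e-01,  2.03970694e-01, -8.41229753e-05, -5.39808844e-04]), 'ft_force': array([-0.78695522,  0.1529618 ,  0.07752509]), 'moment': array([ 0.06246013,  0.06740085, -0.0058998 ]), 'opening': 0.08539661668157605}
```

View pics/top0.png

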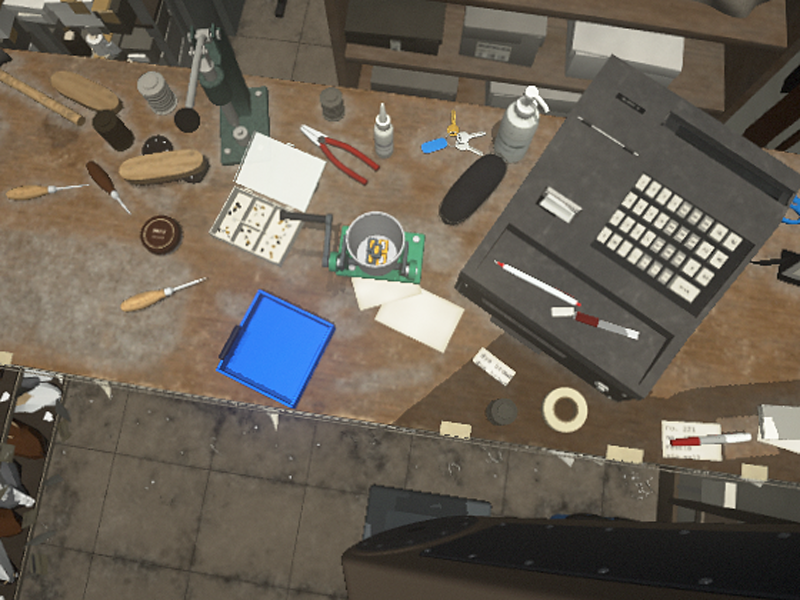

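View pics/scene0.png

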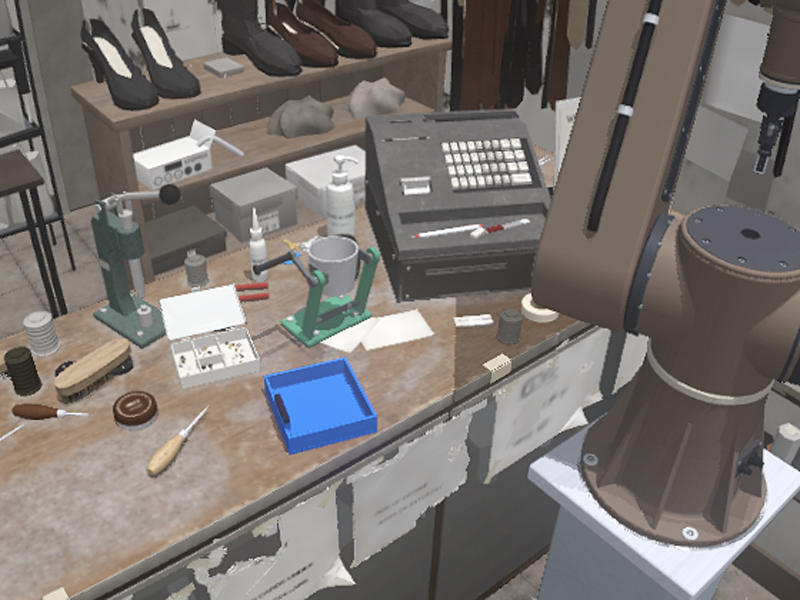

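The top view shows the tray at (275,348), the pot at (375,240), the crank grip at about (305,217), the tape at (565,410) and the spool at (503,411). The scene view shows the same layout. Next I'll enlarge both for measuring.

```bash
cat > h.py <<'E'
import numpy as np,cv2
from rig import env
from scipy.spatial.transform import Rotation as R
def K(p): 
    f=210/np.tan(np.radians(p["vertical_fov"]/2)); return f
def ray(name,uv,T=None):
    p=env.camera_params(name); T=p["T"] if T is None else T; f=K(p)
    d=np.array([(uv[0]-p["cx"])/f,(uv[1]-p["cy"])/f]); s=d.copy()
    for _ in range(20): s=d/(1+p["k1"]*(s@s))
    v=T[:3,:3]@np.array([s[0],s[1],1]); return T[:3,3],v/np.linalg.norm(v)
def onz(name,uv,z,T=None):
    o,v=ray(name,uv,T); return o+v*(z-o[2])/v[2]
def tri(*rs):
    A=sum(np.eye(3)-np.outer(v,v) for o,v in rs); b=sum((np.eye(3)-np.outer(v,v))@o for o,v in rs)
    x=np.linalg.solve(A,b); return x,[np.linalg.norm(np.cross(v,x-o)) for o,v in rs]
def proj(name,X,T=None):
    p=env.camera_params(name); T=p["T"] if T is None else T; f=K(p)
    c=T[:3,:3].T@(np.asarray(X)-T[:3,3]); s=c[:2]/c[2]; s=s*(1+p["k1"]*(s@s)); return s*f+[p["cx"],p["cy"]]
def wristT():
    s=env.sense(); T=np.eye(4); T[:3,:3]=R.from_quat(s["eef_rot"]).as_matrix(); T[:3,3]=s["tool_pos"]
    return T@env.camera_params("wrist")["tool_from_camera"]
def crop(img,x,y,w,h,k,fn):
    cv2.imwrite(fn,cv2.resize(cv2.cvtColor(img[y:y+h,x:x+w],cv2.COLOR_RGB2BGR),None,fx=k,fy=k,interpolation=cv2.INTER_CUBIC))
E
python3 - <<'E'
from h import *
crop(env.capture("top"),145,140,170,150,4,"pics/topc.png")
crop(env.capture("scene"),170,155,110,165,3.6,"pics/scenec.png")
E
```

```text
(no output)
```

View pics/topc.png

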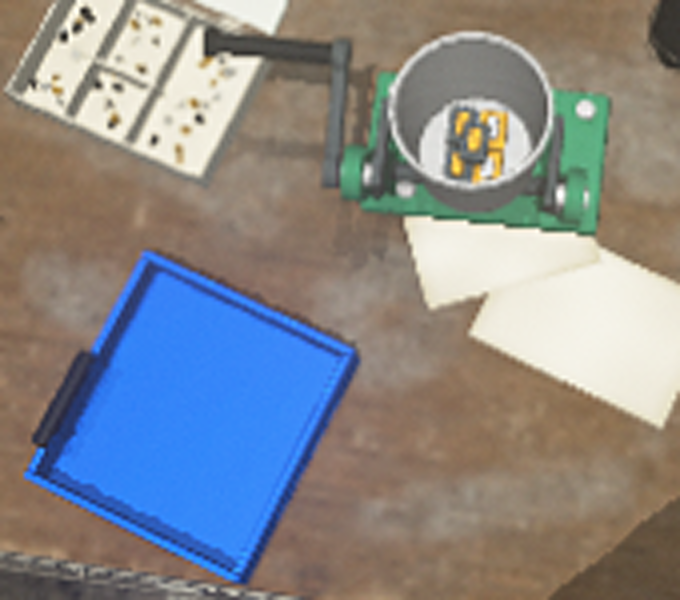

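View pics/scenec.png

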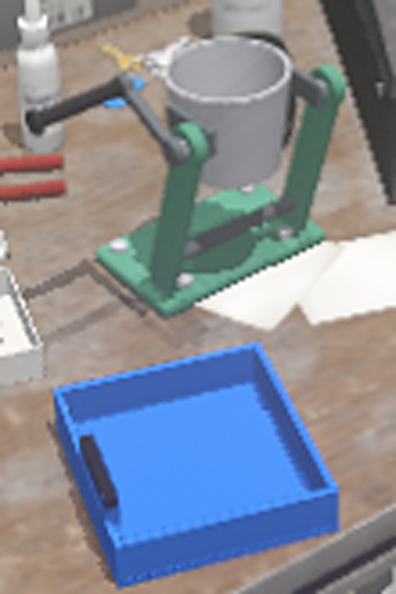

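```bash
cat > fit.py <<'E'
from h import *
from scipy.optimize import least_squares
t=lambda u,v:("top",np.array([(u+.5)/4-.5+145,(v+.5)/4-.5+140]))
s=lambda u,v:("scene",np.array([(u+.5)/3.6-.5+170,(v+.5)/3.6-.5+155]))
tray=[((75,70,35),t(148,252),s(57,388)),((75,-70,35),t(357,350),s(258,345)),((-75,-70,35),t(243,575),s(337,490)),
((-75,70,35),t(28,474),s(120,545)),((-25,65,52),t(64,398),s(97,470))]
stand=[((35,0,170),t(470,110),s(229,72)),((54,139,175),t(208,42),s(35,122)),((54,70,175),t(341,50),s(125,83)),
((17,-73,12),t(597,232),s(325,232)),((17,73,12),t(360,208),s(165,305)),((107,73,12),None,s(97,250)),((107,-73,12),t(610,97),None)]
for nm,M in(("tray",tray),("stand",stand)):
    for m in M:
        if m[1] and m[2]:
            x,e=tri(ray(*m[1]),ray(*m[2])); print(nm,m[0],np.round(x*1000),np.round(np.array(e)*1000,1))
    def W(p,m): 
        c,q=np.cos(p[2]),np.sin(p[2]); x,y,z=np.array(m)/1000; return np.array([p[0]+c*x-q*y,p[1]+q*x+c*y,z])
    def f(p): return np.concatenate([proj(o[0],W(p,m[0]))-o[1] for m in M for o in m[1:] if o])
    r=least_squares(f,[.6,.1,0],loss="soft_l1"); print(nm,r.x.round(4),"res px",r.fun.round(1).tolist())
    if nm=="stand":
        for l,m in(("pour",(-70,0,0)),("grip",(54,108,175)),("axis",(0,0,150))): print(l,W(r.x,m).round(4))
    else: print("handle",W(r.x,(-25,65,50)).round(4))
for n,u,z in(("tape",(565,410),.019),("spool",(503,411),.055)): print(n,onz("top",np.array(u)*.7,z).round(3))
E
python3 fit.py
```

```text
tray (75, 70, 35) [524. 382.  34.] [0.6 0.6]
tray (75, -70, 35) [486. 251.  29.] [0.2 0.2]
tray (-75, -70, 35) [347. 293.  28.] [0.5 0.5]
tray (-75, 70, 35) [384. 425.  33.] [1.4 1.4]
tray (-25, 65, 52) [430. 409.  49.] [0.2 0.2]
tray [ 0.4337  0.3385 -0.2943] res px [-0.4, -0.7, -1.3, -0.6, 0.1, -0.3, 0.5, -2.0, -1.0, 2.3, 1.1, -0.9, -0.9, 0.9, -1.2, -0.1, 0.2, 0.4, 0.7, -1.2]
handle [0.4286 0.4079 0.05  ]
stand (35, 0, 170) [595. 195. 166.] [1.3 1.3]
stand (54, 139, 175) [610. 335. 173.] [1. 1.]
stand (54, 70, 175) [615. 265. 174.] [1.9 1.9]
stand (17, -73, 12) [583. 121.   7.] [0. 0.]
stand (17, 73, 12) [575. 266.  13.] [0.2 0.2]
stand [0.56   0.1938 0.0328] res px [0.2, 0.1, -0.5, -1.5, 0.4, 0.4, -0.1, -0.7, -0.0, 1.9, -0.3, 0.1, -0.2, 0.8, 0.7, -0.9, -0.6, 0.1, -0.4, 0.7, -1.6, -1.0, 0.4, -0.5]
pour [0.4901 0.1916 0.    ]
grip [0.6104 0.3036 0.175 ]
axis [0.56   0.1938 0.15  ]
tape [ 0.403 -0.141  0.019]
spool [ 0.385 -0.035  0.055]
```

Request:
arm_command(deltas=[[[0,-0.02,-0.045,0,0,0,1],[0,-0.02,-0.045,0,0,0,1],[0,-0.02,-0.04,0,0,0,1],[0.045,-0.002,0,0,0,-0.076,1],[0.0495,-0.0021,0,0,0,-0.084,1]]])

```text
time: 0.7
tool_pos: [0.3188, -0.4964, 0.3851]
eef_rot: [0.96, 0.281, 0.0, 0.002]
ft_force: [1.1, -0.8, -0.1]
opening: 0.0853
```

Request:
arm_command(deltas=[[[0.0495,-0.0021,0,0,0,-0.084,1],[0.0495,-0.0021,0,0,0,-0.084,1],[0.0495,-0.0021,0,0,0,-0.084,1],[0.0495,-0.0021,0,0,0,-0.084,1],[0.0495,-0.0021,0,0,0,-0.084,1]]])

```text
time: 1.2
tool_pos: [0.4948, -0.3213, 0.3831]
eef_rot: [0.879, 0.477, 0.0, -0.0]
ft_force: [0.5, -0.6, -0.3]
opening: 0.0852
```

Request:
arm_command(deltas=[[[0.0495,-0.0021,0,0,0,-0.084,1],[0.0495,-0.0021,0,0,0,-0.084,1],[0.0495,-0.0021,0,0,0,-0.084,1],[0.0495,-0.0021,0,0,0,-0.084,1],[0.0495,-0.0021,0,0,0,-0.084,1]]])

```text
time: 1.7
tool_pos: [0.5829, -0.0915, 0.3831]
eef_rot: [0.76, 0.65, -0.0, -0.0]
ft_force: [0.1, 0.0, 0.5]
opening: 0.0852
```

Request:
arm_command(deltas=[[[0.0495,-0.0021,0,0,0,-0.084,1],[0.0495,-0.0021,0,0,0,-0.084,1],[0.0495,-0.0021,0,0,0,-0.084,1],[0.0495,-0.0021,0,0,0,-0.084,1],[0.0495,-0.0021,0,0,0,-0.084,1]]])

```text
time: 2.2
tool_pos: [0.5696, 0.1542, 0.3831]
eef_rot: [0.608, 0.794, -0.0, -0.0]
ft_force: [0.9, 0.7, -0.1]
opening: 0.0851
```

Request:
arm_command(deltas=[[[0.0495,-0.0021,0,0,0,-0.084,1],[0.0495,-0.0021,0,0,0,-0.084,1],[0.0495,-0.0021,0,0,0,-0.084,1],[0.0495,-0.0021,0,0,0,-0.084,1],[0.0,0,0,0,0,0,1]]])

```text
time: 2.7
tool_pos: [0.4848, 0.3361, 0.3831]
eef_rot: [0.465, 0.885, 0.0, -0.001]
ft_force: [1.3, -1.6, -0.6]
opening: 0.0855
```

```bash
cat >> h.py <<'E'
def delta(pos,yaw):
    s=env.sense(); q=R.from_quat(s["eef_rot"]); T=R.from_euler("ZX",[yaw,np.pi])
    print("now",s["tool_pos"].round(4),"d",q.inv().apply(np.array(pos)-s["tool_pos"]).round(4),"rv",(q.inv()*T).as_rotvec().round(4),"F",s["ft_force"].round(1),"op",round(s["opening"],4))
E
python3 - <<'E'
from h import *
delta((.4286,.4079,.14),2.847)
T=wristT(); im=env.capture("wrist"); crop(im,0,0,560,420,1.4,"pics/w1.png")
print(T.tolist()); print("pred handle",proj("wrist",(.4286,.4079,.055),T)*1.4)
E
```

```text
now [0.4848 0.3361 0.3831] d [ 0.0906 -0.0054  0.2433] rv [ 3.000e-04 -1.800e-03 -6.724e-01] F [ 1.3 -1.6 -0.6] op 0.0855
[[0.8233476763382577, 0.5469244706480886, 0.15156591725944912, 0.44624564926751104], [0.5675363007400512, -0.7929375495341044, -0.22170383370872446, 0.3913230665096163], [-0.0010729448671995556, 0.26855849631906237, -0.9632627797460849, 0.503615437492128], [0.0, 0.0, 0.0, 1.0]]
pred handle [384.55151546 151.12072885]
```

View pics/w1.png

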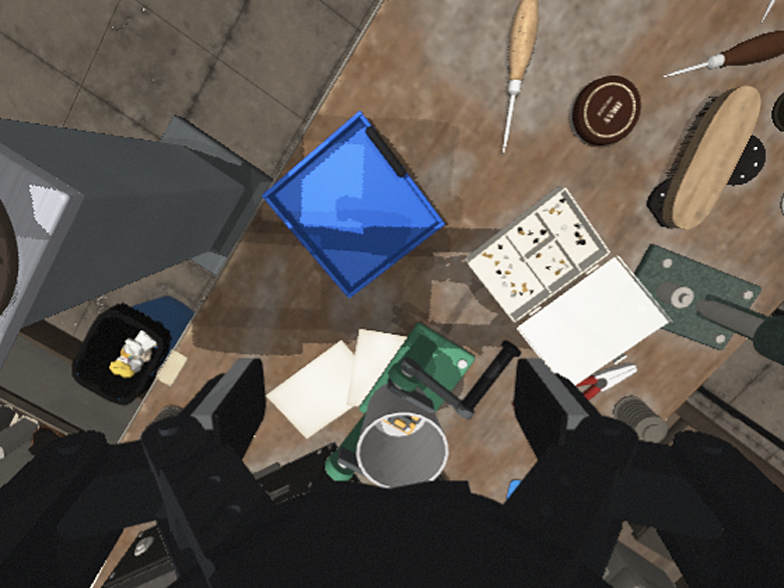

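The wrist view puts the handle at (386,151), against a prediction of (384.5,151), so the fit holds. Now I'll turn and descend.

Request:
arm_command(deltas=[[[0.03,-0.002,0.035,0,0,0,1],[0.03,-0.002,0.035,0,0,0,1],[0.03,-0.001,0.035,0,0,-0.134,1],[0,0,0.035,0,0,-0.134,1],[0,0,0.03,0,0,-0.134,1]]])

```text
time: 3.25
tool_pos: [0.4332, 0.4028, 0.2115]
eef_rot: [0.28, 0.96, -0.0, -0.0]
ft_force: [-1.0, -0.4, 0.1]
opening: 0.0855
```

Request:
arm_command(deltas=[[[0,0,0.03,0,0,-0.134,1],[0,0,0,0,0,-0.136,1],[0,0,0,0,0,0,1],[0,0,0,0,0,0,1]]])

```text
time: 3.65
tool_pos: [0.4342, 0.4029, 0.1837]
eef_rot: [0.154, 0.988, 0.0, 0.0]
ft_force: [-0.0, -0.1, 0.2]
opening: 0.0854
```

Run:
```python
from h import *
delta((.4286,.4079,.056),2.847)
```

```text
now [0.4342 0.4029 0.1837] d [0.0069 0.003  0.1277] rv [ 0.0005  0.0005 -0.0137] F [-0.  -0.1  0.2] op 0.0854
```

Request:
arm_command(deltas=[[[0.007,0.003,0.03,0,0,-0.014,1],[0,0,0.04,0,0,0,0.5],[0,0,0.035,0,0,0,-0.2],[0,0,0.02,0,0,0,-0.4],[0,0,0.003,0,0,0,-0.5]]])

```text
time: 4.15
tool_pos: [0.4272, 0.4074, 0.0537]
eef_rot: [0.146, 0.989, -0.001, -0.001]
ft_force: [0.4, -0.1, 0.1]
opening: 0.0281
```

Request:
arm_command(deltas=[[[0,0,0,0,0,0,-1],[0,0,0,0,0,0,-1],[0,0,0,0,0,0,-1],[0,0,0,0,0,0,-1],[0,0,0,0,0,0,-1]]])

```text
time: 4.65
tool_pos: [0.428, 0.4087, 0.0561]
eef_rot: [0.144, 0.99, 0.001, 0.0]
ft_force: [-0.3, 0.1, 8.0]
opening: 0.0086
```

Run:
```python
from h import *
delta((.4630,.2558,.056),np.pi+.033)
```

```text
now [0.428  0.4087 0.0561] d [-0.0771 -0.1366  0.    ] rv [ 0.0011  0.001  -0.3219] F [-0.3  0.1  8. ] op 0.0086
```

Request:
arm_command(deltas=[[[0,0,-0.001,0,0,-0.05,-1],[0,0,0,0,0,-0.08,-1],[0,0,0,0,0,-0.08,-1],[0,0,0,0,0,-0.07,-1],[0,0,0,0,0,-0.042,-1]]])

```text
time: 5.15
tool_pos: [0.4275, 0.4082, 0.0565]
eef_rot: [-0.018, 1.0, -0.0, -0.0]
ft_force: [-1.2, -0.5, -1.7]
opening: 0.0088
```

Request:
arm_command(deltas=[[[-0.002,-0.01,0,0,0,0,-1],[-0.005,-0.02,0,0,0,0,-1],[-0.005,-0.02,0,0,0,0,-1],[-0.005,-0.02,0,0,0,0,-1],[-0.004,-0.02,0,0,0,0,-1]]])

```text
time: 5.65
tool_pos: [0.4518, 0.3177, 0.0565]
eef_rot: [-0.016, 1.0, 0.0, 0.0]
ft_force: [-0.2, 0.9, -2.0]
opening: 0.009
```

Request:
arm_command(deltas=[[[-0.003,-0.02,0,0,0,0,-1],[-0.003,-0.02,0,0,0,0,-1],[-0.002,-0.015,0,0,0,0,-1],[-0.001,-0.008,0,0,0,0,-1],[0,0,0,0,0,0,-1]]])

```text
time: 6.15
tool_pos: [0.4627, 0.2554, 0.0564]
eef_rot: [-0.016, 1.0, -0.0, -0.0]
ft_force: [0.6, 0.3, -1.7]
opening: 0.0086
```

Run:
```python
from h import *
delta((.4630,.2558,.056),np.pi+.033)
crop(env.capture("top"),145,140,170,150,4,"pics/top2.png")
crop(env.capture("scene"),170,155,110,165,3.6,"pics/scene2.png")
```

```text
now [0.4627 0.2554 0.0564] d [-0.0003  0.0004  0.0004] rv [-0.0001 -0.0002 -0.0015] F [ 0.6  0.3 -1.7] op 0.0086
```

View pics/top2.png

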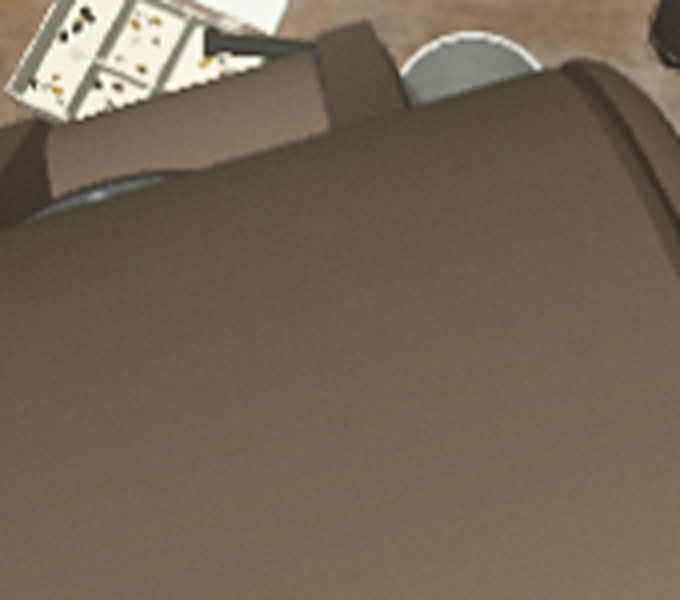

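Request:
arm_command(deltas=[[[0,0,0.0005,0,0,0,-0.5],[0,0,0,0,0,0,0],[0,0,0,0,0,0,0],[0,0,-0.02,0,0,0,0],[0,0,-0.04,0,0,0,0]]])

```text
time: 6.75
tool_pos: [0.461, 0.2559, 0.1144]
eef_rot: [-0.017, 1.0, -0.001, -0.002]
ft_force: [0.6, 0.0, -0.5]
opening: 0.0425
```

Request:
arm_command(deltas=[[[0,0,-0.045,0,0,0,1],[0,0,-0.045,0,0,0.143,1],[0,0,-0.045,0,0,0.143,1],[0,0,-0.045,0,0,0.143,1],[0,0,-0.02,0,0,0.143,1]]])

```text
time: 7.25
tool_pos: [0.4635, 0.2571, 0.3201]
eef_rot: [0.269, 0.963, 0.002, 0.002]
ft_force: [0.7, 0.2, -0.7]
opening: 0.0854
```

Request:
arm_command(deltas=[[[0,0,0,0,0,0.143,1],[0,0,0,0,0,0.143,1],[0,0,0,0,0,0.143,1],[0,0,0,0,0,0.143,1],[0,0,0,0,0,0.143,1]]])

```text
time: 7.75
tool_pos: [0.4624, 0.2565, 0.3158]
eef_rot: [0.589, 0.808, -0.0, -0.0]
ft_force: [-0.0, 0.2, -0.0]
opening: 0.085
```

Request:
arm_command(deltas=[[[0,0,0,0,0,0.143,1],[0,0,0,0,0,0.141,1],[0,0,0,0,0,0,1],[0,0,0,0,0,0,1]]])

```text
time: 8.15
tool_pos: [0.4625, 0.2565, 0.3158]
eef_rot: [0.694, 0.72, -0.0, -0.0]
ft_force: [0.3, -0.3, -0.6]
opening: 0.0856
```

Run:
```python
from h import *
delta((.6104,.3036,.25),.033+np.pi/2)
T=wristT(); crop(env.capture("wrist"),0,0,560,420,1.4,"pics/w2.png")
np.save("w2.npy",T)
c,s=np.cos(.0328),np.sin(.0328)
W=lambda x,y,z:(.56+(c*x-s*y)/1e3,.1938+(s*x+c*y)/1e3,z/1e3)
for n,m in(("grip in",(54,77,175)),("grip out",(54,139,175)),("mouth",(35,0,170)),("tray -+",(-145,70,35)),("tray ++",(5,70,35)),("tray --",(-145,-70,35)),("tray +-",(5,-70,35))): print(n,(proj("wrist",W(*m),T)*1.4).round(1))
```

```text
now [0.4625 0.2565 0.3158] d [0.0415 0.1496 0.0658] rv [-0.0001  0.      0.0047] F [ 0.3 -0.3 -0.6] op 0.0856
grip in [624.1 267.3]
grip out [640.5 165.5]
mouth [575.8 373.7]
tray -+ [337.7 242.5]
tray ++ [493.6 243.2]
tray -- [341.5 374.8]
tray +- [484.  375.4]
```

View pics/w2.png

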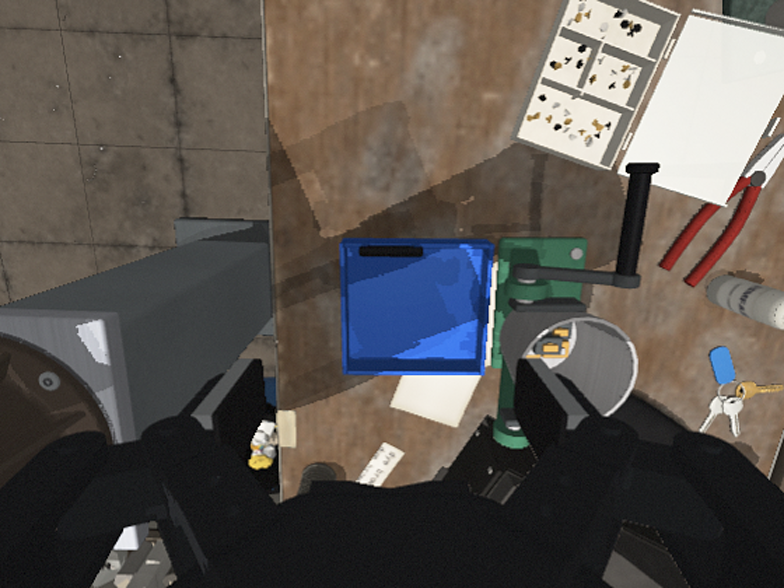

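Tray corners appear at (341,240), (494,241), (342,375) and (486,376), within 2–3 px of the pour-point prediction. The grip runs from (642,167) to (627,280), also as predicted.

Request:
arm_command(deltas=[[[0.01,0.037,0.01,0,0,0,1],[0.01,0.038,0.01,0,0,0,1],[0.011,0.038,0.015,0,0,0,1],[0.0105,0.037,0.03,0,0,0.005,1],[0,0,0,0,0,0,1]]])

```text
time: 8.7
tool_pos: [0.6131, 0.3029, 0.2451]
eef_rot: [0.696, 0.718, -0.002, -0.001]
ft_force: [-1.0, 0.4, -0.7]
opening: 0.0856
```

Run:
```python
from h import *
delta((.6104,.3036,.178),.033+np.pi/2)
```

```text
now [0.6131 0.3029 0.2451] d [ 0.0009 -0.0023  0.0671] rv [-0.0046  0.002  -0.0023] F [-1.   0.4 -0.7] op 0.0856
```

Request:
arm_command(deltas=[[[0,0,0.03,0,0,0,1],[0,0,0.03,0,0,0,0],[0,0,0.0125,0,0,0,-0.4],[0,0,0,0,0,0,-0.55],[0,0,0,0,0,0,-0.6]]])

```text
time: 9.2
tool_pos: [0.6115, 0.303, 0.1795]
eef_rot: [0.697, 0.717, 0.0, 0.0]
ft_force: [-0.1, 0.2, 1.6]
opening: 0.028
```

Request:
arm_command(deltas=[[[0,0,0,0,0,0,-1],[0,0,0,0,0,0,-1],[0,0,0,0,0,0,-1],[0,0,0,0,0,0,-1]]])

```text
time: 9.6
tool_pos: [0.6124, 0.3032, 0.1796]
eef_rot: [0.697, 0.717, 0.001, 0.001]
ft_force: [5.2, 1.0, 5.8]
opening: 0.01
```

Run:
```python
from h import *
delta((.6104,.3036,.178),.033+np.pi/2)
print(env.sense()["moment"])
# arc rows: grip angle a0=24.8deg, tool y ~ stand +x, tool z down
r=.0595;a0=np.arctan2(25,54)
for t in np.arange(0,2.41,.1): print(round(t,1),"y %.4f z %.4f"%(r*np.cos(a0+t+.1)-r*np.cos(a0+t),-(r*np.sin(a0+t+.1)-r*np.sin(a0+t))))
```

```text
now [0.6124 0.3032 0.1796] d [ 0.0005 -0.002   0.0016] rv [ 0.003  -0.0011 -0.0049] F [5.2 1.  5.8] op 0.01
[ 0.13218099 -0.79736577  0.12440863]
0.0 y -0.0028 z -0.0053
0.1 y -0.0033 z -0.0050
0.2 y -0.0038 z -0.0046
0.3 y -0.0042 z -0.0042
0.4 y -0.0046 z -0.0038
0.5 y -0.0050 z -0.0033
0.6 y -0.0053 z -0.0028
0.7 y -0.0055 z -0.0022
0.8 y -0.0057 z -0.0017
0.9 y -0.0058 z -0.0011
1.0 y -0.0059 z -0.0005
1.1 y -0.0059 z 0.0001
1.2 y -0.0059 z 0.0007
1.3 y -0.0058 z 0.0013
1.4 y -0.0057 z 0.0018
1.5 y -0.0054 z 0.0024
1.6 y -0.0052 z 0.0029
1.7 y -0.0049 z 0.0034
1.8 y -0.0045 z 0.0039
1.9 y -0.0041 z 0.0043
2.0 y -0.0036 z 0.0047
2.1 y -0.0031 z 0.0050
2.2 y -0.0026 z 0.0053
2.3 y -0.0021 z 0.0056
2.4 y -0.0015 z 0.0058
```

Request:
arm_command(deltas=[[[0,-0.0028,-0.0053,0,0,0,-1],[0,-0.0033,-0.005,0,0,0,-1],[0,-0.0038,-0.0046,0,0,0,-1],[0,-0.0042,-0.0042,0,0,0,-1],[0,-0.0046,-0.0038,0,0,0,-1]]])

```text
time: 10.1
tool_pos: [0.5966, 0.3027, 0.2036]
eef_rot: [0.697, 0.717, 0.004, 0.002]
ft_force: [21.7, -3.1, 4.3]
opening: 0.0097
```

Request:
arm_command(deltas=[[[0,-0.005,-0.0033,0,0,0,-1],[0,-0.0053,-0.0028,0,0,0,-1],[0,-0.0055,-0.0022,0,0,0,-1],[0,-0.0057,-0.0017,0,0,0,-1],[0,-0.0058,-0.0011,0,0,0,-1]]])

```text
time: 10.6
tool_pos: [0.5714, 0.3023, 0.2174]
eef_rot: [0.697, 0.717, 0.006, 0.004]
ft_force: [23.6, -9.2, 34.6]
opening: 0.0096
```

Run:
```python
from h import *
s=env.sense(); p=s["tool_pos"]; print(s["ft_force"].round(1),s["moment"].round(2),s["opening"],p)
g=p+[0,0,-.003]; print(np.hypot(g[0]-.5565,g[2]-.15), np.arctan2(g[2]-.15,g[0]-.5565)-np.arctan2(25,54))
```

```text
[23.6 -9.2 34.6] [-1.36 -4.28  0.29] 0.009573835561100672 [0.57144208 0.30230705 0.21740452]
0.06611510815940556 0.9092444182776025
```

Request:
arm_command(deltas=[[[0,-0.005,-0.005,0,0,0,-1],[0,-0.0058,-0.001,0,0,0,-1],[0,-0.0058,0,0,0,0,-1],[0,-0.0057,0.0008,0,0,0,-1],[0,-0.0057,0.0014,0,0,0,-1]]])

```text
time: 11.1
tool_pos: [0.5395, 0.3012, 0.2182]
eef_rot: [0.697, 0.717, 0.003, 0.001]
ft_force: [10.4, -3.7, -10.2]
opening: 0.0095
```

Request:
arm_command(deltas=[[[0,-0.0054,0.002,0,0,0,-1],[0,-0.0052,0.0027,0,0,0,-1],[0,-0.0048,0.0032,0,0,0,-1],[0,-0.0045,0.0037,0,0,0,-1],[0,-0.0041,0.0041,0,0,0,-1]]])

```text
time: 11.6
tool_pos: [0.5147, 0.3001, 0.2015]
eef_rot: [0.697, 0.717, 0.002, 0.001]
ft_force: [9.9, -1.4, -1.7]
opening: 0.0096
```

Run:
```python
from h import *
s=env.sense(); p=s["tool_pos"]; print(s["ft_force"].round(1),s["moment"].round(2),s["opening"],p)
print(np.hypot(p[0]-.5563,p[2]-.1599), np.arctan2(p[2]-.1599,p[0]-.5563)-.433)
crop(env.capture("scene"),150,120,170,200,3,"pics/s3.png")
```

```text
[ 9.9 -1.4 -1.7] [-0.16 -1.87  0.09] 0.009574778447296676 [0.51469789 0.30013946 0.20146004]
0.058804527358667355 1.923700340589552
```

View pics/s3.png

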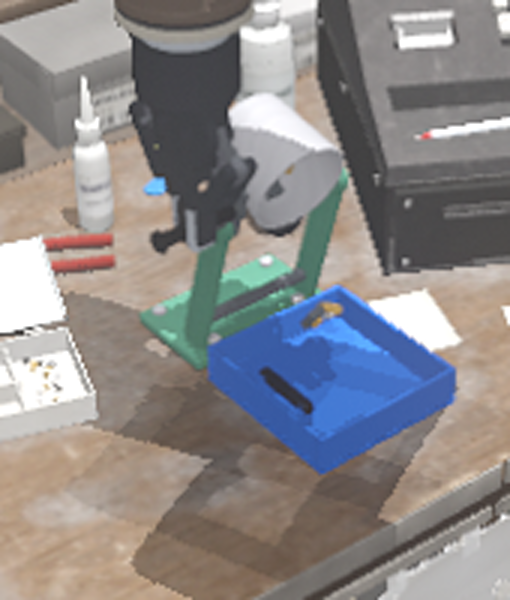

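The pot is past level, and the first clasps lie in the tray near its back wall at about (320,315).

Request:
arm_command(deltas=[[[0,-0.0036,0.0046,0,0,0,-1],[0,-0.0033,0.0048,0,0,0,-1],[0,-0.0027,0.0048,0,0,0,-1],[0,-0.0022,0.005,0,0,0,-1],[0,-0.0017,0.005,0,0,0,-1]]])

```text
time: 12.15
tool_pos: [0.5008, 0.2997, 0.177]
eef_rot: [0.697, 0.717, 0.001, 0.001]
ft_force: [5.1, -3.6, 8.0]
opening: 0.0097
```

Request:
arm_command(deltas=[[[0,-0.0006,0.003,0,0,0,-1],[0,0,0,0,0,0,-1],[0,0,0,0,0,0,-1],[0,0,0,0,0,0,-1],[0,0,0,0,0,0,-1]]])

```text
time: 12.65
tool_pos: [0.4998, 0.2996, 0.1738]
eef_rot: [0.697, 0.717, 0.001, 0.0]
ft_force: [3.8, -2.7, 7.1]
opening: 0.0096
```

Run:
```python
from h import *
s=env.sense(); p=s["tool_pos"]; print(s["ft_force"].round(1),s["moment"].round(2),s["opening"],p)
print(np.hypot(p[0]-.5563,p[2]-.1599), np.arctan2(p[2]-.1599,p[0]-.5563)-.433)
crop(env.capture("scene"),190,160,120,120,5,"pics/s4.png")
```

```text
[ 3.8 -2.7  7.1] [-0.52 -1.15  0.17] 0.009609517215785604 [0.49978641 0.29963755 0.17380332]
0.05819869679015251 2.467365933099021
```

View pics/s4.png

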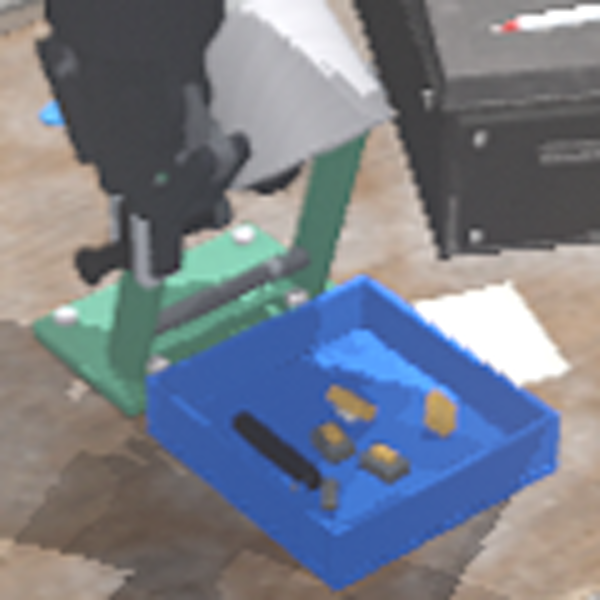

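All five clasps are in the tray: brass at (350,402) and (440,412), steel at (333,440), (387,462) and (328,490). Now I'll swing the pot back.

```bash
python3 -c "
import numpy as np
a=np.linspace(2.92,.33,21);x=.0595*np.cos(a);z=.0595*np.sin(a)
for i in range(20):print('%.4f %.4f'%(x[i+1]-x[i],z[i]-z[i+1]))"
```

```text
0.0022 -0.0074
0.0031 -0.0070
0.0040 -0.0066
0.0048 -0.0060
0.0055 -0.0053
0.0062 -0.0046
0.0067 -0.0037
0.0072 -0.0028
0.0075 -0.0019
0.0076 -0.0009
0.0077 0.0001
0.0076 0.0011
0.0074 0.0021
0.0071 0.0030
0.0066 0.0039
0.0061 0.0047
0.0054 0.0055
0.0047 0.0061
0.0039 0.0067
0.0030 0.0071
```

Request:
arm_command(deltas=[[[0,0.0022,-0.0074,0,0,0,-1],[0,0.0031,-0.007,0,0,0,-1],[0,0.004,-0.0066,0,0,0,-1],[0,0.0048,-0.006,0,0,0,-1],[0,0.0055,-0.0053,0,0,0,-1]]])

```text
time: 13.2
tool_pos: [0.518, 0.3001, 0.2047]
eef_rot: [0.697, 0.717, -0.001, -0.001]
ft_force: [3.2, 4.8, -18.9]
opening: 0.0098
```

Request:
arm_command(deltas=[[[0,0.0062,-0.0046,0,0,0,-1],[0,0.0067,-0.0037,0,0,0,-1],[0,0.0072,-0.0028,0,0,0,-1],[0,0.0075,-0.0019,0,0,0,-1],[0,0.0076,-0.0009,0,0,0,-1]]])

```text
time: 13.7
tool_pos: [0.5529, 0.3014, 0.2203]
eef_rot: [0.697, 0.717, -0.001, -0.001]
ft_force: [-12.1, 2.7, 15.3]
opening: 0.0096
```

Request:
arm_command(deltas=[[[0,0.0077,-0.0009,0,0,0,-1],[0,0.0076,0.0011,0,0,0,-1],[0,0.0074,0.0021,0,0,0,-1],[0,0.0071,0.003,0,0,0,-1],[0,0.0066,0.0039,0,0,0,-1]]])

```text
time: 14.2
tool_pos: [0.59, 0.3026, 0.2109]
eef_rot: [0.697, 0.717, -0.0, -0.001]
ft_force: [-6.3, 5.7, -1.7]
opening: 0.0097
```

Request:
arm_command(deltas=[[[0,0.0061,0.0047,0,0,0,-1],[0,0.0054,0.0055,0,0,0,-1],[0,0.0047,0.0061,0,0,0,-1],[0,0.0039,0.0067,0,0,0,-1],[0,0.003,0.0071,0,0,0,-1]]])

```text
time: 14.7
tool_pos: [0.6129, 0.3032, 0.1804]
eef_rot: [0.697, 0.717, -0.0, -0.001]
ft_force: [-5.5, 3.9, 5.7]
opening: 0.0096
```

Request:
arm_command(deltas=[[[0,0,0,0,0,0,-1],[0,0,0,0,0,0,-1]]])

```text
time: 14.9
tool_pos: [0.613, 0.3032, 0.18]
eef_rot: [0.697, 0.717, -0.0, -0.0]
ft_force: [-2.9, 5.0, -3.2]
opening: 0.0096
```

Run:
```python
from h import *
s=env.sense(); p=s["tool_pos"]; print(s["ft_force"].round(1),s["moment"].round(2),s["opening"],p)
print(np.hypot(p[0]-.5563,p[2]-.1599), np.arctan2(p[2]-.1599,p[0]-.5563)-.433)
```

```text
[-2.9  5.  -3.2] [ 0.78  0.4  -0.02] 0.009609486414681618 [0.61303961 0.30321404 0.18001317]
0.06019903026804758 -0.09233789132017417
```

Request:
arm_command(deltas=[[[0,0,0,0,0,0,-0.4],[0,0,0,0,0,0,0],[0,0,0,0,0,0,0.3],[0,0,0,0,0,0,0.3],[0,0,-0.03,0,0,0,0.3]]])

```text
time: 15.4
tool_pos: [0.6114, 0.3018, 0.2069]
eef_rot: [0.697, 0.717, -0.003, -0.001]
ft_force: [1.0, 0.3, -0.0]
opening: 0.0557
```

Request:
arm_command(deltas=[[[0,0,-0.045,0,0,0,0.3],[0,0,-0.045,0,0,0,0.3],[0,0,-0.045,0,0,0,0.3],[0.045,0,-0.02,0,0,0,0.3],[0.045,0,0,0,0,0,0.3]]])

```text
time: 15.9
tool_pos: [0.6124, 0.3935, 0.3704]
eef_rot: [0.698, 0.716, 0.003, 0.001]
ft_force: [1.2, 0.9, -0.1]
opening: 0.0552
```

Request:
arm_command(deltas=[[[0.045,-0.02,0,0,0,0,0.3],[0.045,-0.02,0,0,0,0,0.3],[0.03,-0.02,0,0,0,0,0.3],[0,0,0,0,0,0,0.3]]])

```text
time: 16.3
tool_pos: [0.5443, 0.515, 0.3648]
eef_rot: [0.696, 0.718, -0.0, -0.001]
ft_force: [0.3, -1.0, 0.1]
opening: 0.0555
```

Run:
```python
from h import *
s=env.sense(); print(s["tool_pos"],s["ft_force"].round(1))
a=env.capture("top")[140:290,145:315]; b=env.capture("scene")[155:305,170:280]
g=lambda i,k:cv2.resize(cv2.cvtColor(i,cv2.COLOR_RGB2BGR),None,fx=k,fy=k,interpolation=cv2.INTER_CUBIC)
cv2.imwrite("pics/end.png",np.hstack([g(a,2.8),g(b,2.8)]))
```

```text
[0.54434402 0.51503799 0.36476467] [ 0.3 -1.   0.1]
```

View pics/end.png

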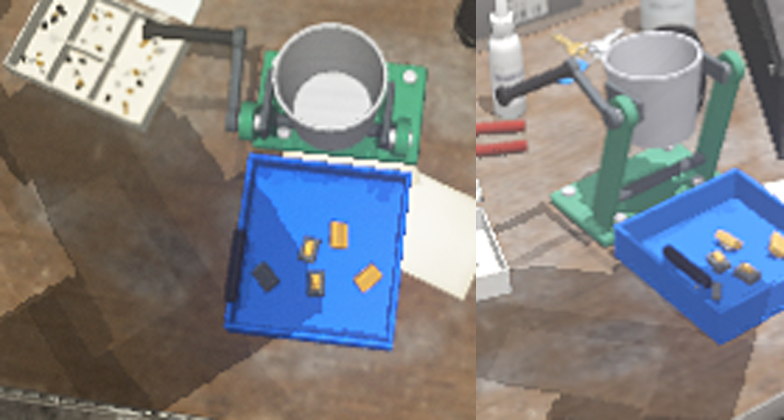

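The end view shows all five clasps in the tray and the pot empty and upright-looking. I'll check the absolute tilt numerically, using pot, crank and base points and the difference from the first picture.

```bash
cat > tilt.py <<'E'
exec(open("fit.py").read().split("for nm,M")[0])
def f(p):
    out=[]
    for m in stand:
        x,y,z=np.array(m[0])/1000
        if z>.1:
            c,q=np.cos(p[3]),np.sin(p[3]); x,z=c*x-q*(z-.15),.15+q*x+c*(z-.15)
        c,q=np.cos(p[2]),np.sin(p[2]); X=[p[0]+c*x-q*y,p[1]+q*x+c*y,z]
        out+=[proj(o[0],X)-o[1] for o in m[1:] if o]
    return np.concatenate(out)
r=least_squares(f,[.56,.19,.03,0],loss="soft_l1");print("initial tilt fit",r.x.round(4), "sd",np.sqrt(np.linalg.inv(r.jac.T@r.jac)[3,3]).round(3))
for n,(x,y,w,h),fn in(("top",(145,140,170,150),"topc"),("scene",(170,155,110,165),"scenec")):
    old=cv2.resize(cv2.imread(f"pics/{fn}.png",0),(w,h),interpolation=cv2.INTER_AREA); now=cv2.cvtColor(env.capture(n),cv2.COLOR_RGB2GRAY)
    for lab,b in {"top":{"mouth":(95,6,46,45),"grip":(48,4,42,16)},"scene":{"mouth":(44,8,40,25),"grip":(4,20,36,20)}}[n].items():
        t=old[b[1]:b[1]+b[3],b[0]:b[0]+b[2]]; s=now[y+b[1]-4:y+b[1]+b[3]+4,x+b[0]-4:x+b[0]+b[2]+4]
        _,v,_,l=cv2.minMaxLoc(cv2.matchTemplate(s,t,cv2.TM_CCOEFF_NORMED)); print(n,lab,"shift",l[0]-4,l[1]-4,round(v,3))
E
python3 tilt.py
```

```text
initial tilt fit [ 0.56    0.1938  0.0323 -0.0229] sd 0.045
top mouth shift 0 0 0.788
top grip shift 0 0 0.995
scene mouth shift 0 0 0.914
scene grip shift 0 0 0.943
```

```bash
python3 -c "
from rig import env
print(env.hand_in(), env.sense()['time'])"
```

```text
the job is handed in; nothing more can be done
the job is handed in; nothing more can be done
```

I slid the tray by its handle to the pour point, tipped the pot with the crank to about 2.4 rad, swung it back upright, let go and handed the job in at about 16.5 s.

- **Clasps and tray:** The last pictures show all five clasps in the tray and the pot empty. I judged that the tray lies flat by eye.
- **Pot:** The pot and crank appear where they were in the first picture, with no whole-pixel shift. One view of the mouth matched less well (0.79), probably because the pot is now empty.
- **Tilt, where the checks disagree:** A fit to the first pictures put the upright pot at −0.02 ± 0.045 rad. The arc of the crank, with the nominal grip angle, suggested about −0.09 rad at both start and end. Both are within the 0.15 rad limit.
- **Forces:** The highest wrist force I saw was about 43 N, during the tip. It came from pulling radially on the crank, and I eased the path to correct it.
- **Bystanders:** The arm passed well above the tape roll and spool and did not work near them. I did not measure their positions again at the end.

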